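# Set the coffee grinder to its second stage and start it

### The job

Get the coffee grinder going on its second setting: with a fingertip, push the ribbed selector lever on top of it from the off end, past the click of the first notch, fully home to the stop at the other end (the end with two dots), without pinching it. Only then press the round start button beside it all the way down and let it come up again. Leave the cup under the spout and everything else standing where it is.

Things in the scene. Friction and masses are not known exactly. Their poses are not given: they have to be found in the camera images.
- grinder: aluminium coffee grinder fixed to the worktop; origin at the centre of its underside, x to its back (the way the lever is pushed), y to its left, z up. Head 200 (x) by 220 mm (y), flat deck on top at z = 150 mm; its front half overhangs a foot plate 12 mm thick that carries the cup. The lever's slot runs along x at y = -60 mm
- hopper (a point): centre of the deck under the low clear bean hopper, a drum 100 mm across with a black lid that stands 46 mm above the deck; keep clear of it. Apart from it, the lever and the button the deck is bare
- lever_face (a point): point on the lever's near (-x of the grinder) ribbed face, at mid width, 17 mm above the deck: push here, towards the grinder's +x. The lever is a black paddle 16 mm thick (x), 30 mm wide (y); its faces reach from 5 to 29 mm above the deck, its crown to 32 mm. Axes as the grinder's
- lever (a joint): position of the selector lever along the grinder's +x, m: 0 = off stop (nearest the front, no dot), 0.030 = first notch (one dot), 0.060 = second stop (two dots). Sprung detents hold it at each place: up to about 7 N is needed to push it over the ridges (at 0.0115 and 0.0485); let go short of a ridge it slips back, past it it snaps on. Starts at off.
- start_top (a point): centre of the top of the round black start button (26 mm across) in a dark round housing on the deck; pressed straight down
- start (a joint): travel of the start button, m: 0 = up, 0.007 = fully down; springs back; fully down takes about 5 N
- espresso_cup: white espresso cup, 64 mm wide, 50 mm high, standing on the grinder's foot plate under the spout; bystander, leave it standing; origin at the centre of its underside
- tamper: coffee tamper, 54 mm wide, 81 mm high, steel base and walnut grip; loose bystander on the worktop; origin at the centre of its underside
- coffee_scoop: brass coffee scoop, 82 mm long, 25 mm high; loose bystander on the worktop, left of the grinder; origin at the centre of its underside
- milk_pitcher: steel milk pitcher, 98 mm high; loose bystander on the worktop, left of the grinder; origin at the centre of its underside

How it is judged (in metres and radians):
On the way, in this order (a step that is already met when the one before it is completed fails the run):
1. the lever is pushed over both ridges to the second stop (value of joint lever above 0.056 m), for 0.2 s.
2. the start button is pressed right down (value of joint start above 0.0055 m), for 0.05 s.
At the end, for the whole second after the job is handed in: The lever stands at the second stop (within 4 mm), the start button has been pressed (at least 5.5 of its 7 mm) after that and is up again (within 1.5 mm), and the cup and the other loose things stand upright within 15 mm of where they were (value of joint lever above 0.056 m and value of joint start below 0.0015 m and distance of each of espresso_cup, tamper, coffee_scoop, milk_pitcher from where it was at the start of the episode below 0.015 m and angle between each of espresso_cup, tamper, coffee_scoop, milk_pitcher's own z axis and vertical below 0.15 rad); the robot touches nothing.
It fails at once if the start button is pressed before the lever is at the second stop (value of joint start above 0.003 m and value of joint lever below 0.05 m).
It fails at once if the lever is pinched between the fingers (contact force between the fingers and lever_c2 above 3 N and contact force between the fingers and lever_c3 above 3 N).
It fails at once if the cup or another loose thing is lifted, carried, shoved or tipped (distance of any of espresso_cup, tamper, coffee_scoop, milk_pitcher from where it was at the start of the episode above 0.03 m or angle between any of espresso_cup, tamper, coffee_scoop, milk_pitcher's own z axis and vertical above 0.3 rad).
It also fails if it takes over 42 s, if anything falls off the work surface, if the arm or the gripper's body presses on something with over 40 N, if the wrist force passes 120 N, or if a joint passes its speed limit or range.

### The arm

A 6-joint arm with a two-finger parallel gripper is mounted at the origin on a cart in front of the work surface, level with it; the furniture and walls round the work are solid. World frame = base frame: x ahead of the robot, y to its left, z up, the work surface at z = 0. Lengths are in mm, angles in degrees, forces in N, time in s.
With the tool pointing down it reaches from about 300 to 850 mm from the base axis. Payload 4.2 kg.
Tool frame: the origin (TCP) lies at the very end of the fingers, on their centre line; the grasp point (between the pads) lies 19 mm behind it (env.grasp_offset is the distance from the TCP to the grasp point, in mm); z points along the fingers, y is the line along which they close (so a half turn about z gives the same grasp; the last joint's range is limited). The gripper opens to 91 mm and grips with 3 to 60 N. Pads are 32 mm wide; open, the fingers measure 118 mm over their backs; the gripper's body (76 mm by 178 mm) begins 60 mm behind the grasp point.
Start: joints at [74.026, 18.312, 89.639, -0, 72.044, -1.146], TCP at [147.157, 555.87, 187.676] pointing down, gripper open.
Joint ranges: [-177.97, 177.97], [-48.28, 115.42], [12.27, 149.76], [-77.06, 257.06], [2.81, 150.46], [-146.56, 146.56]. Speed limits (degrees/s): [147.25, 147.25, 180, 180, 180, 180].

### API

Orientations are given as [roll, pitch, yaw] about the fixed x, y, z axes, in that order (R = Rz(yaw) Ry(pitch) Rx(roll)).
In Python, from workcell import env, eyes gives the robot as it stands.
- The arm moves only by the tool send_rows, never from a script. Its arguments are lists of equal length, an entry for each row: "grip": the opening, from -1 (shut) to 1 (fully open), so that 0 is half open; "xyz": the shift along the world's x, y, z in m, a list of three; "yaw": the turn about the world's z in degrees. A call has 1 to 8 rows; each row is the pose to reach, as a shift and turn from the pose commanded when the call began; what a row does not reach only later rows make up. A row lasts 1/12 s, in which the tool goes at most 41.7 mm and 7.16 degrees, less where a joint would pass 70% of its speed; a pose out of reach is approached as far as the arm can. A call with a gripper value outside its range is refused whole. The fingers move at their own pace and stop on an object; "grip_force" is the grip in N (left out, the last holds). Time passes only in rows, so rows that repeat a pose let the fingers close. It gives the time, the measured TCP pose, the force, the opening and the grip force at its end, in the units of the state.
- env.state(): the state, without advancing time (a new reading comes with each control period).
- eyes.grab_frame(name): name is "side" or "top"; returns a dict with "frame" (400x640x3 uint8, red, green, blue), "fx", "fy", "cx", "cy" (pixels), "pose" (4x4, takes a point from camera to world coordinates). Camera axes: x right, y down, z forward; pixel columns grow to the right and rows downward; lengths in mm; the calibration is good to about 2 mm. A picture is of the moment at which its call begins. There is no depth.
- env.job_done(): hands the job in; it is judged then, once.
The state is a dict: "time_s": time; "qpos": joint angles; "qvel": joint speeds; "effort": joint torques, N m; "ee_pos": TCP position; "ee_rot": TCP orientation; "force": force on the tool from outside, world axes, zero at the start; "torque": the same for the moment, N m; "gripper_width": finger opening in mm; "gripper_force": force on a finger pad.
Only numpy, scipy, OpenCV 4.12 (cv2) and the standard library are available. Lean on these libraries where they do the work, as an engineer would, in place of code of your own. Each camera call takes 0.05 s, during which the arm holds its last target. There are 200 camera calls.

## Working session

There is one attempt and no reset: what is moved stays moved. The work goes in short steps, Python scripts to look and compute and a tool call to move; the robot and the scene stay as the last step left them, time stands still between calls to the robot, and variables do not carry over. Pictures are saved under pics/ and viewed, at most 10 in all, crops included, and the job is handed in when it is done.

Besides the shell and the picture viewer there is one more tool, called after "Call:" as a command line: name --pt "numbers of a row" for each row, then --argument value for the rest. send_rows: Moves the arm, as the interface text tells. Its arguments: {"type":"object","properties":{"grip":{"type":"array"},"xyz":{"type":"array"},"yaw":{"type":"array"},"grip_force":{"type":"number"}},"required":["grip","xyz","yaw"]}

```bash
mkdir -p pics; cat > h.py <<'E'
import numpy as np, cv2
from workcell import env, eyes
def grab(n,f):
    d=eyes.grab_frame(n); cv2.imwrite('pics/'+f,d['frame'][:,:,::-1]); np.savez('pics/'+f+'.npz',**d); return d
def proj(d,p):
    q=np.linalg.inv(d['pose'])@np.append(p,1); return np.array([d['fx']*q[0]/q[2]+d['cx'],d['fy']*q[1]/q[2]+d['cy']])
def ray(d,u,v):
    r=d['pose'][:3,:3]@np.array([(u-d['cx'])/d['fx'],(v-d['cy'])/d['fy'],1]); return d['pose'][:3,3],r/np.linalg.norm(r)
def plane(d,u,v,z):
    o,r=ray(d,u,v); return o+r*(z-o[2])/r[2]
E
python3 - <<'E'
from h import *
for n in('top','side'):
    d=grab(n,n+'0.png'); print(n,d['fx'],d['pose'].round(3).tolist())
print(env.state())
E
```

```text
top 414.9072029925541 [[0.013, -0.995, 0.101, 386.194], [-1.0, -0.013, 0.004, 39.867], [-0.003, -0.101, -0.995, 1293.619], [0.0, 0.0, 0.0, 1.0]]
side 513.1480732112685 [[0.527, -0.365, 0.768, -513.386], [-0.85, -0.24, 0.469, -563.269], [0.014, -0.9, -0.437, 713.844], [0.0, 0.0, 0.0, 1.0]]
{'time_s': 0.1, 'qpos': array([ 7.40289082e+01,  1.83471884e+01,  8.96994812e+01, -2.44776279e-03,
        7.20444261e+01, -1.14515958e+00]), 'qvel': array([ 0.01492826, -0.06614942, -0.03828734,  0.02777498, -0.00415038,
        0.00518175]), 'effort': array([-7.87155932e-04, -4.13332164e+01, -2.32507038e+01,  7.28370063e-02,
        4.22522484e-02, -6.74270564e-05]), 'ee_pos': array([147.00185894, 555.37591053, 186.91186932]), 'ee_rot': array([-1.79908876e+02,  5.06289164e-04,  1.65174825e+02]), 'force': array([-1.28105432,  0.32729724, -0.67910932]), 'torque': array([-0.00346462,  0.03906906, -0.00223418]), 'gripper_force': 0.0, 'gripper_width': 91.28388248044085}
```

View pics/top0.png

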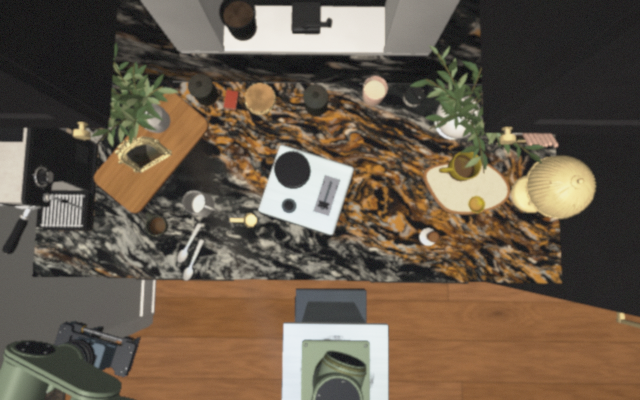

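View pics/side0.png

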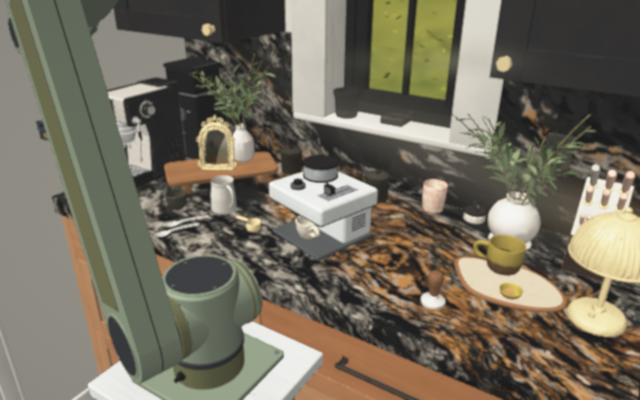

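The top view shows the grinder deck with corners near (277,146), (354,163), (334,235), (259,215). The hopper is at (293,169), the button at (289,206), and the lever plate around (326,195). The side view shows the same layout, with the cup under the front overhang. I'll measure and crop next.

```bash
python3 - <<'E'
from h import *
d=dict(np.load('pics/top0.png.npz')); im=d['frame']
g=im.min(2); m=((g>150)*255).astype(np.uint8); m[:,:240]=0;m[:,370:]=0;m[:130]=0;m[250:]=0
c=max(cv2.findContours(m,0,2)[0],key=cv2.contourArea); h=cv2.convexHull(c)
box=cv2.boxPoints(cv2.minAreaRect(h)); P=np.array([plane(d,u,v,150) for u,v in box])
print(box.round(1).tolist(),P.round(1).tolist(),P.mean(0)); 
for i in range(4):
    e=P[(i+1)%4]-P[i];print(np.linalg.norm(e).round(1),np.degrees(np.arctan2(e[1],e[0])).round(2))
k=((g<100)*255).astype(np.uint8); mm=cv2.fillPoly(np.zeros_like(k),[cv2.convexHull(c)],255); mm=cv2.erode(mm,np.ones((5,5)))
for c in cv2.findContours(k&mm,0,2)[0]:
    if cv2.contourArea(c)>8: print(cv2.contourArea(c),cv2.minEnclosingCircle(c),cv2.minAreaRect(c))
a=cv2.resize(im[140:240,250:360],None,fx=5,fy=5,interpolation=2)
s=dict(np.load('pics/side0.png.npz'))['frame'];b=cv2.resize(s[150:260,260:385],None,fx=5,fy=5,interpolation=2)
cv2.imwrite('pics/a.png',a[:,:,::-1]);cv2.imwrite('pics/b.png',b[:,:,::-1])
E
```

```text
[[257.0, 211.3000030517578], [278.70001220703125, 143.3000030517578], [353.70001220703125, 167.1999969482422], [332.0, 235.1999969482422]] [[476.4, 224.7, 150.0], [669.0, 169.3, 150.0], [603.5, -42.0, 150.0], [413.2, 16.5, 150.0]] [540.52878003  92.14450329 150.        ]
200.4 -16.06
221.2 -107.24
199.1 162.9
217.6 73.09
47.5 ((323.0, 204.5), 5.315173149108887) ((323.058837890625, 204.26473999023438), (9.45888900756836, 7.276068687438965), 14.03624439239502)
99.0 ((288.5, 205.25), 5.942532062530518) ((288.5, 205.5), (11.0, 11.0), 90.0)
946.0 ((292.0, 169.5), 18.117769241333008) ((292.0, 169.5), (35.0, 34.0), 90.0)
```

View pics/a.png

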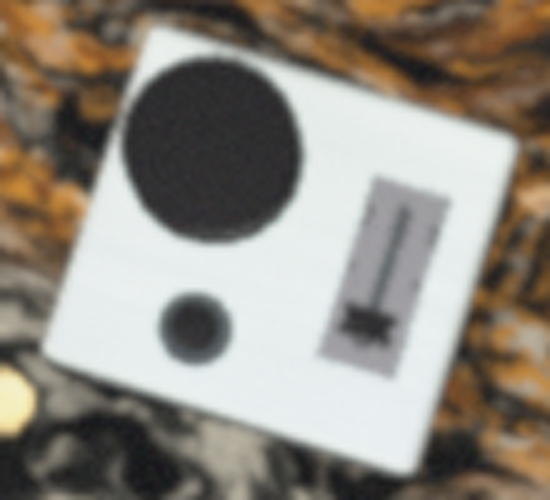

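View pics/b.png

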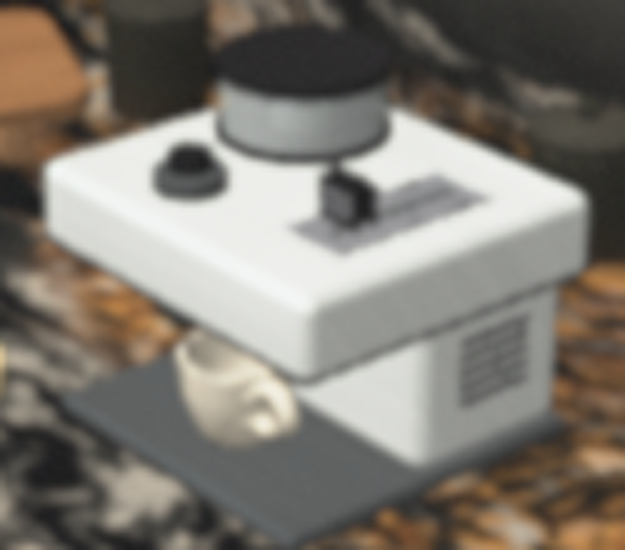

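The crops show the lever crown at top-view pixel (323.2,205), off end, and the button cap at (289,205.6). In the side view the cap top is at about (298,180.5), and the lever's near face is centred at about (328.5,191).

```bash
python3 - <<'E'
from h import *
t=dict(np.load('pics/top0.png.npz')); s=dict(np.load('pics/side0.png.npz'))
C=np.array([plane(t,250+u/5,140+v/5,150) for u,v in [(152,25),(517,140),(412,475),(45,352)]])
print(C.round(1).tolist(),C.mean(0))
for i in range(4):
    e=C[(i+1)%4]-C[i];print(np.linalg.norm(e).round(1),np.degrees(np.arctan2(e[1],e[0])).round(2))
def tri(a,b):
    o1,r1=ray(t,*a);o2,r2=ray(s,*b);k=np.linalg.lstsq(np.c_[r1,-r2],o2-o1,rcond=None)[0];p,q=o1+k[0]*r1,o2+k[1]*r2;return (p+q)/2,np.linalg.norm(p-q)
print('button',tri((289,205.4),(297.8,180.8)), plane(t,289,205.4,172))
L=plane(t,323.1,204.7,180);print('lever',L)
for a in(-16,-17):
    c,s_=np.cos(np.radians(a)),np.sin(np.radians(a));R=np.array([[c,-s_],[s_,c]]);O=C.mean(0)[:2]
    print(a,'lever,button local',R.T@(L[:2]-O),R.T@(plane(t,289,205.4,172)[:2]-O))
E
```

```text
[[664.1, 164.3, 150.0], [601.2, -41.2, 150.0], [413.7, 15.4, 150.0], [478.9, 219.2, 150.0]] [539.48345584  89.40349936 150.        ]
214.9 -107.02
195.8 163.19
213.9 72.27
193.1 -16.5
button (array([492.61811894, 133.98655665, 169.44589945]), np.float64(1.9941855179455867)) [491.8180779  134.59632283 172.        ]
lever [494.1656714   41.99536838 180.        ]
-16 lever,button local [-30.49479847 -58.06289467] [-58.2757324   30.30377139]
-17 lever,button local [-29.47681672 -58.58625903] [-58.79573046  29.28210421]
```

Call:
send_rows --grip '[-1, -1, -1, -1, -1, -1, -1, -1]' --pt "0 0 0.03" --pt "0.015 -0.025 0.063" --pt "0.035 -0.058 0.063" --pt "0.055 -0.091 0.063" --pt "0.075 -0.124 0.063" --pt "0.095 -0.158 0.063" --pt "0.115 -0.191 0.063" --pt "0.135 -0.224 0.063" --yaw '[0, 0, -1, -1.9, -1.9, -1.9, -1.9, -1.9]'

```text
time_s: 0.77
ee_pos: [282.4, 330.0, 250.4]
ee_rot: [-180.0, -0.0, 163.3]
force: [0.7, -0.1, -0.1]
gripper_width: 40.9
gripper_force: 0.0
```

Call:
send_rows --grip '[-1, -1, -1, -1, -1, -1, -1, -1]' --pt "0.02 -0.033 0" --pt "0.04 -0.066 0" --pt "0.06 -0.1 0" --pt "0.08 -0.133 0" --pt "0.1 -0.166 0" --pt "0.12 -0.199 0" --pt "0.14 -0.232 0" --pt "0.15 -0.25 0" --yaw '[0, 0, 0, 0, 0, 0, 0, 0]'

```text
time_s: 1.43
ee_pos: [433.5, 78.6, 250.3]
ee_rot: [-179.9, 0.0, 163.1]
force: [0.6, 0.4, 0.6]
gripper_width: 0.3
gripper_force: 0.0
```

Call:
send_rows --grip '[-1, -1, -1, -1]' --pt "0.015 -0.025 -0.02" --pt "0.015 -0.025 -0.05" --pt "0.015 -0.025 -0.05" --pt "0.015 -0.025 -0.05" --yaw '[0, 0, 0, 0]'

```text
time_s: 1.77
ee_pos: [445.8, 56.7, 199.6]
ee_rot: [-179.9, -0.2, 163.2]
force: [-0.9, 0.8, 0.8]
gripper_width: 0.2
gripper_force: 0.0
```

Close look from both cameras.

```bash
python3 - <<'E'
from h import *
t=grab('top','t1.png');s=grab('side','s1.png')
e=env.state()['ee_pos'];print(e,proj(t,e),proj(s,e))
a=cv2.resize(t['frame'][130:250,240:370],None,fx=3.5,fy=3.5,interpolation=2)
b=cv2.resize(s['frame'][130:260,260:385],None,fx=3.2,fy=3.2,interpolation=2)[:420]
a=a[:min(len(a),len(b))];b=b[:len(a)]
cv2.imwrite('pics/c.png',np.hstack([a,b])[:600,:800,::-1]);print(a.shape,b.shape)
E
```

```text
[447.63380986  57.48100807 201.89400205] [316.98117299 221.41014135] [312.71305085 181.93380906]
(416, 455, 3) (416, 400, 3)
```

View pics/c.png

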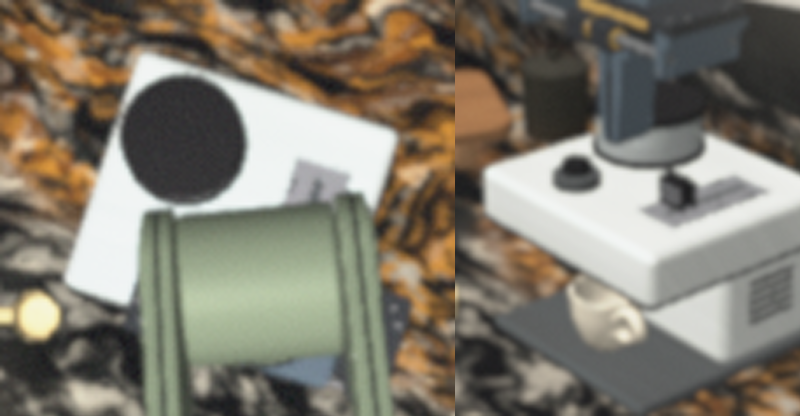

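The top view has the lever hidden by the wrist. In the side view the fingertip sits in front of the drum, with its lower end near crop (625,143). That is a few pixels above the projected TCP (313,182), so I'll zoom in after descending part way.

Call:
send_rows --grip '[-1, -1, -1]' --pt "0 0 -0.02" --pt "0 0 -0.03" --pt "0 0 -0.03" --yaw '[0, 0, 0]'

```text
time_s: 2.12
ee_pos: [446.4, 57.6, 170.5]
ee_rot: [-180.0, -0.1, 163.4]
force: [0.2, 0.1, -0.0]
gripper_width: 0.7
gripper_force: 0.0
```

```bash
python3 - <<'E'
from h import *
s=grab('side','s2.png');e=env.state()['ee_pos'];print(e)
a=cv2.resize(s['frame'][150:215,280:370],None,fx=8,fy=8,interpolation=2)
R=lambda l:np.array([540+.958*l[0]+.287*l[1],90.5-.287*l[0]+.958*l[1]])
def mark(p,c):
    q=((proj(s,p)-[280,150])*8+4).astype(int);cv2.drawMarker(a,tuple(map(int,q)),c,0,16,1)
for dx in(-16,16):
  for dy in(-13.5,13.5): mark([*(e[:2]+[.958*dx+.287*dy,-.287*dx+.958*dy]),e[2]],(255,0,0))
for dy in(-75,-45): mark([*R((-38,dy+0)),167],(0,255,0))
cv2.imwrite('pics/d.png',a[:,:,::-1])
E
```

```text
[447.18495557  57.60690805 171.51826126]
```

View pics/d.png

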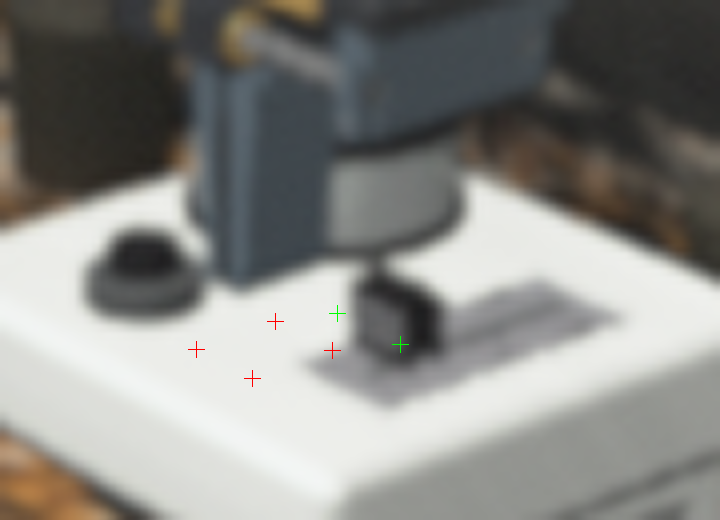

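The lever marks agree within about 2 px. The fingertip's lower corner is at (240,290), where the state predicts about (245,372), so the closed tip really sits about 25 mm higher than the reported TCP. I'll descend carefully and check with another picture.

Call:
send_rows --grip '[-1, -1, -1, -1]' --pt "0 0 -0.006" --pt "0 0 -0.012" --pt "0 0 -0.016" --pt "0 0 -0.016" --yaw '[0, 0, 0, 0]'

```text
time_s: 2.5
ee_pos: [446.7, 56.9, 154.1]
ee_rot: [-180.0, -0.1, 163.3]
force: [0.9, -0.2, -0.3]
gripper_width: 0.3
gripper_force: 0.0
```

```bash
cat > m.py <<'E'
from h import *
import sys
s=grab('side',sys.argv[1]+'s.png');st=env.state();e=st['ee_pos'];print(e,st['force'],st['gripper_width'])
a=cv2.resize(s['frame'][150:215,280:370],None,fx=8,fy=8,interpolation=2)
def mark(p,c):
    q=((proj(s,p)-[280,150])*8+4).astype(int);cv2.drawMarker(a,tuple(map(int,q)),c,0,16,1)
for h,c in((0,(255,0,0)),(25,(0,0,255))):
 for dx in(-16,16):
  for dy in(-9,9): mark([*(e[:2]+[.958*dx+.287*dy,-.287*dx+.958*dy]),e[2]+h],c)
cv2.imwrite('pics/'+sys.argv[1]+'.png',a[:,:,::-1])
E
python3 m.py e
```

```text
[446.92051642  56.92264097 154.43331159] [ 0.5658938  -0.39560252  0.95190356] 0.4775568454090891
```

View pics/e.png

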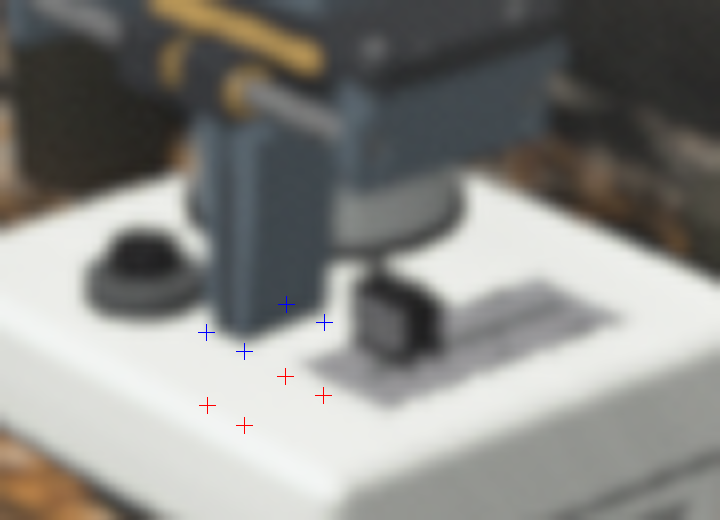

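The tip appears at about z ≈ 183 (lower corner at (244,335)) while the state says 154. A gentle downward probe will tell which is right, since the deck is at 150.

Call:
send_rows --grip '[-1, -1, -1, -1]' --pt "0 0 -0.002" --pt "0 0 -0.004" --pt "0 0 -0.005" --pt "0 0 -0.005" --yaw '[0, 0, 0, 0]'

```text
time_s: 2.88
ee_pos: [447.0, 56.8, 149.5]
ee_rot: [-180.0, -0.0, 163.3]
force: [0.1, -0.5, -0.5]
gripper_width: 0.2
gripper_force: 0.0
```

Call:
send_rows --grip '[-1, -1, -1]' --pt "0 0 -0.001" --pt "0 0 -0.002" --pt "0 0 -0.002" --yaw '[0, 0, 0]'

```text
time_s: 3.13
ee_pos: [447.1, 56.9, 147.5]
ee_rot: [-180.0, -0.0, 163.3]
force: [0.8, 0.4, -0.0]
gripper_width: 0.0
gripper_force: 0.0
```

Call:
send_rows --grip '[-1, -1, -1, -1]' --pt "0 0 -0.002" --pt "0 0 -0.004" --pt "0 0 -0.006" --pt "0 0 -0.006" --yaw '[0, 0, 0, 0]'

```text
time_s: 3.47
ee_pos: [446.8, 56.8, 141.2]
ee_rot: [-180.0, -0.1, 163.3]
force: [-0.5, -0.0, -0.0]
gripper_width: 0.3
gripper_force: 0.0
```

```bash
python3 - <<'E'
from h import *
t=grab('top','t3.png');s=grab('side','s3.png');st=env.state();e=st['ee_pos'];print(e,st['force'])
o=[]
for d,(x0,x1,y0,y1),k in((t,(240,370,130,250),3.4),(s,(270,370,145,215),3.5)):
    a=cv2.resize(d['frame'][y0:y1,x0:x1],None,fx=k,fy=k,interpolation=2)
    for h,c in((0,(255,0,0)),(28,(0,0,255))):
      for dx,dy,dz in[(a_,b_,79) for a_ in(-38,38) for b_ in(-89,89)]+[(a_,b_,0) for a_ in(-16,16) for b_ in(-9,9)]:
        q=(proj(d,[*(e[:2]+[.958*dx+.287*dy,-.287*dx+.958*dy]),e[2]+h+dz])-[x0,y0])*k
        cv2.drawMarker(a,(int(q[0]),int(q[1])),c,0,10,1)
    o.append(np.pad(a,((0,410-len(a)),(0,0),(0,0))))
cv2.imwrite('pics/f.png',np.hstack(o)[:,:800,::-1])
E
```

```text
[447.0611458   56.85516055 141.54859247] [ 0.24821721 -0.14767523 -0.25217624]
```

View pics/f.png

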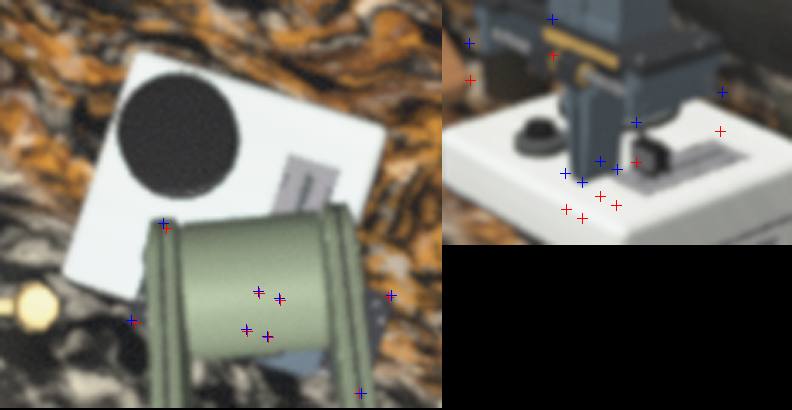

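Body and tip both match the marks placed 28 mm higher (tip corner at (582,182) in the side panel), and the top view agrees in x and y. So the reported z reads about 28 mm low and the real tip is near 170. I'll go down 6 mm and start pushing along the grinder's +x.

Call:
send_rows --grip '[-1, -1, -1, -1, -1, -1, -1, -1]' --pt "0 0 -0.003" --pt "0 0 -0.006" --pt "0.004 -0.001 -0.006" --pt "0.008 -0.0025 -0.006" --pt "0.012 -0.0035 -0.006" --pt "0.016 -0.005 -0.006" --pt "0.0175 -0.005 -0.006" --pt "0.0175 -0.005 -0.006" --yaw '[0, 0, 0, 0, 0, 0, 0, 0]'

```text
time_s: 4.23
ee_pos: [465.3, 51.8, 135.7]
ee_rot: [180.0, 0.0, 163.3]
force: [1.0, -0.6, 0.2]
gripper_width: 0.4
gripper_force: 0.0
```

Call:
send_rows --grip '[-1, -1, -1, -1, -1, -1]' --pt "0.003 -0.001 0" --pt "0.006 -0.002 0" --pt "0.009 -0.0025 0" --pt "0.012 -0.0035 0" --pt "0.013 -0.004 0" --pt "0.013 -0.004 0" --yaw '[0, 0, 0, 0, 0, 0]'

```text
time_s: 4.73
ee_pos: [475.6, 48.5, 135.6]
ee_rot: [180.0, -0.3, 163.2]
force: [-5.5, 2.2, 4.1]
gripper_width: 0.4
gripper_force: 3.0
```

Call:
send_rows --grip '[-1, -1, -1, -1, -1, -1, -1, -1]' --pt "0.006 -0.002 0" --pt "0.012 -0.0035 0" --pt "0.018 -0.0055 0" --pt "0.024 -0.007 0" --pt "0.03 -0.009 0" --pt "0.036 -0.011 0" --pt "0.04 -0.012 0" --pt "0.04 -0.012 0" --yaw '[0, 0, 0, 0, 0, 0, 0, 0]'

```text
time_s: 5.4
ee_pos: [518.0, 35.8, 135.6]
ee_rot: [180.0, -0.1, 163.2]
force: [-1.6, 1.2, 2.0]
gripper_width: 0.6
gripper_force: 1.0
```

Call:
send_rows --grip '[-1, -1, -1, -1, -1, -1]' --pt "0.003 -0.001 0" --pt "0.006 -0.002 0" --pt "0.009 -0.0025 0" --pt "0.011 -0.0035 0" --pt "0.011 -0.0035 0" --pt "0.011 -0.0035 0" --yaw '[0, 0, 0, 0, 0, 0]'

```text
time_s: 5.9
ee_pos: [528.9, 32.2, 135.6]
ee_rot: [180.0, 0.0, 163.3]
force: [0.1, -0.4, 0.3]
gripper_width: 0.2
gripper_force: 0.0
```

Call:
send_rows --grip '[-1, -1, -1, -1, -1]' --pt "0.002 -0.0005 0" --pt "0.004 -0.001 0" --pt "0.006 -0.002 0" --pt "0.006 -0.002 0" --pt "0.006 -0.002 0" --yaw '[0, 0, 0, 0, 0]'

```text
time_s: 6.32
ee_pos: [529.9, 31.9, 135.7]
ee_rot: [180.0, -0.6, 163.2]
force: [-12.0, 4.4, 8.2]
gripper_width: 0.2
gripper_force: 6.0
```

The lever is against its stop: 12 N, with the near face at local x ≈ 22 mm. I'll back off, lift, and move over the button.

Call:
send_rows --grip '[-1, -1, -1, -1, -1, -1, -1, -1]' --pt "-0.015 0.0045 0" --pt "-0.038 0.0115 0" --pt "-0.038 0.0115 0.016" --pt "-0.038 0.0115 0.032" --pt "-0.04 0.04 0.032" --pt "-0.042 0.07 0.032" --pt "-0.0425 0.104 0.032" --pt "-0.0425 0.104 0.032" --yaw '[0, 0, 0, 0, 0, 0, 0, 0]'

```text
time_s: 6.98
ee_pos: [492.4, 139.0, 168.0]
ee_rot: [179.8, 0.0, 163.5]
force: [-0.3, 1.0, -0.3]
gripper_width: 0.1
gripper_force: 0.0
```

```bash
sed -i 's/(25,(0,0,255))/(28,(0,0,255))/' m.py; python3 m.py g
```

```text
[492.27843067 136.53951042 167.7769852 ] [-0.17289204 -0.76411198  0.25792717] 0.06798036700365477
```

View pics/g.png

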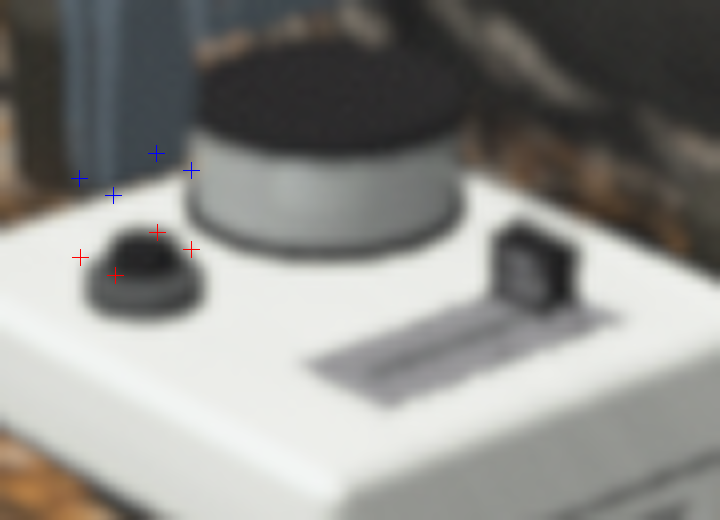

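The lever is now at the far end of its slot, around (535,270). The tip is above and slightly left of the button, which is at column 145. I'll shift 2 mm in −y and press.

Call:
send_rows --grip '[-1, -1, -1, -1, -1, -1]' --pt "0 -0.002 -0.01" --pt "0 -0.002 -0.018" --pt "0 -0.002 -0.022" --pt "0 -0.002 -0.025" --pt "0 -0.002 -0.028" --pt "0 -0.002 -0.028" --yaw '[0, 0, 0, 0, 0, 0]'

```text
time_s: 7.53
ee_pos: [491.6, 131.1, 140.1]
ee_rot: [-179.9, -0.0, 163.2]
force: [-2.5, -1.7, 4.7]
gripper_width: 0.5
gripper_force: 2.4
```

Call:
send_rows --grip '[-1, -1, -1, -1]' --pt "0 0 -0.002" --pt "0 0 -0.004" --pt "0 0 -0.004" --pt "0 0 -0.004" --yaw '[0, 0, 0, 0]'

```text
time_s: 7.87
ee_pos: [491.8, 131.2, 139.6]
ee_rot: [-180.0, 0.1, 163.2]
force: [-8.4, -3.8, 25.4]
gripper_width: 0.5
gripper_force: 12.8
```

Hard stop felt at reported z 139.6. I'll release in small steps to see the spring's travel.

Call:
send_rows --grip '[-1, -1, -1]' --pt "0 0 0.006" --pt "0 0 0.006" --pt "0 0 0.006" --yaw '[0, 0, 0]'

```text
time_s: 8.12
ee_pos: [492.6, 131.7, 142.3]
ee_rot: [180.0, 0.1, 163.2]
force: [-1.2, -1.9, 4.0]
gripper_width: 0.6
gripper_force: 1.8
```

Call:
send_rows --grip '[-1, -1, -1]' --pt "0 0 0.003" --pt "0 0 0.003" --pt "0 0 0.003" --yaw '[0, 0, 0]'

```text
time_s: 8.37
ee_pos: [492.6, 132.1, 144.6]
ee_rot: [-180.0, 0.0, 163.3]
force: [0.8, -1.5, 2.0]
gripper_width: 0.6
gripper_force: 1.3
```

Call:
send_rows --grip '[-1, -1, -1]' --pt "0 0 0.004" --pt "0 0 0.004" --pt "0 0 0.004" --yaw '[0, 0, 0]'

```text
time_s: 8.62
ee_pos: [491.8, 132.6, 148.3]
ee_rot: [180.0, -0.1, 163.3]
force: [-0.9, 0.5, -0.6]
gripper_width: 0.5
gripper_force: 0.0
```

The spring force fades over about 7 mm (139.6 to about 146.5), so the press was full. Now I'll retreat and check.

Call:
send_rows --grip '[-1, -1, -1, -1, -1, -1, -1, -1]' --pt "0 0 0.03" --pt "0 0 0.06" --pt "0 0 0.09" --pt "-0.03 0.02 0.1" --pt "-0.06 0.04 0.1" --pt "-0.09 0.06 0.1" --pt "-0.1 0.07 0.1" --pt "-0.1 0.07 0.1" --yaw '[0, 0, 0, 0, 0, 0, 0, 0]'

```text
time_s: 9.28
ee_pos: [389.5, 203.9, 248.7]
ee_rot: [180.0, -0.1, 163.5]
force: [0.5, 0.2, 0.3]
gripper_width: 0.6
gripper_force: 0.0
```

```bash
python3 - <<'E'
from h import *
s=grab('side','s9.png');print(env.state()['force'],env.state()['time_s'])
a=np.vstack([x[150:260,190:390] for x in (dict(np.load('pics/side0.png.npz'))['frame'],s['frame'])])
cv2.imwrite('pics/z.png',cv2.resize(a,None,fx=2.7,fy=2.7,interpolation=2)[:,:,::-1])
E
```

```text
[ 0.00838664 -0.21965285  0.41515914] 9.3333
```

View pics/z.png

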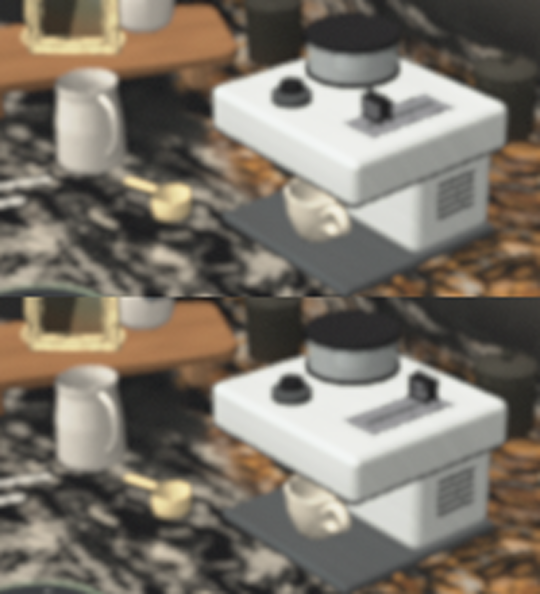

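The lever is at the far end (423,387), the button is up (291,388), and the cup, scoop and pitcher haven't moved.

```bash
python3 -c "
from workcell import env
print(env.job_done())"
```

```text
the job is handed in; nothing more can be done
None
```

The lever is at its second stop, the start button was then pressed fully down and came back up, and the cup, scoop and pitcher look undisturbed in the last picture; the tamper wasn't checked, and the job is handed in with no verdict returned.

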